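# Build the frit sieve stack on the bench vibrator

### The arm

A 7-joint arm with a two-finger parallel gripper is mounted at the origin on the work surface. World frame = base frame: x ahead of the robot, y to its left, z up, the work surface at z = 0. Lengths are in m, angles in rad, forces in N, time in s.
With the tool pointing down it reaches from about 0.4 to 0.925 m from the base axis. Payload 4.1 kg.
Tool frame: the origin (TCP) lies midway between the tips of the shut fingers; the grasp point (between the pads) lies grip_depth behind it (grip_depth is the distance from the TCP to the grasp point, in m); z points along the fingers, y is the line along which they close (so a half turn about z gives the same grasp; the last joint's range is limited). The gripper opens to 85 mm and grips with 20 to 120 N. Pads are 22 mm wide; open, the fingers measure 114 mm over their backs; the gripper's body (76 mm by 85 mm) begins 54 mm behind the grasp point. The pads swing forward as they close: fully open they stand 13 mm farther back than shut.
Start: joints at [1.025, 0.398, 0.045, 1.537, -0.019, 1.207, -0.051], TCP at [0.281, -0.586, 0.231] pointing down, gripper open.
Joint ranges: [-2.82, 2.82], [-0.49, 2.23], [-1.37, 1.46], [0, 2.46], [-1.36, 4.5], [0.23, 2], [-2.94, 2.94]. Speed limits (rad/s): [2.57, 2.57, 3.14, 3.14, 3.14, 3.14, 3.14].

### API

Orientations are given as a unit quaternion [w, x, y, z].
In Python, from rig import read_state, camera, camera_params, finish_job, grip_depth gives the robot as it stands.
- The arm moves only by the tool play_rows, never from a script. Its argument "motion" is a list of rows, each an object with "slide": the shift along the tool's x, y, z in mm, a list of three; "angular": the turn, a rotation vector about the tool's x, y, z in degrees, a list of three; "gripper": the closure, from -1 (fully open) to 1 (shut). A call has 1 to 12 rows; each row is the pose to reach, as a shift and turn from the pose commanded when the call began, along the tool's axes at that moment; what a row does not reach only later rows make up. A row lasts 1/12 s, in which the tool goes at most 41.7 mm and 7.16 degrees, less where a joint would pass 70% of its speed; a pose out of reach is approached as far as the arm can. A call with a gripper value outside its range is refused whole. The fingers move at their own pace and stop on an object; "force" is the grip in N (left out, the last holds). Time passes only in rows, so rows that repeat a pose let the fingers close. It gives the time, the measured TCP pose, the force, the opening and the grip force at its end, in the units of the state.
- read_state(): the state, without advancing time (a new reading comes with each control period).
- camera(name): name is "scene" or "top" or "wrist"; returns (picture, depth): 384x512x3 uint8, red, green, blue; 384x512 float32, m along the optical axis (not along the pixel's ray), 0 where there is no reading.
- camera_params(name): a dict with "camera_matrix" (3x3 intrinsics, pixels), "k1" (the pictures are not rectified: a ray, as slopes to the right and down, at radius r is drawn at 1 + k1 r^2 times it, then the intrinsics apply), "extrinsics" (4x4, takes a point from camera to world coordinates). Camera axes: x right, y down, z forward; pixel columns grow to the right and rows downward; lengths in m; the calibration is good to about 2 mm. A picture is of the moment at which its call begins: read the wrist's pose just before it. camera_params takes no time and is no camera call; for the wrist camera it gives the pose at the moment of the call.
- finish_job(): hands the job in; it is judged then, once.
The state is a dict: "time_s": time; "joint_pos": joint angles; "qvel": joint speeds; "joint_efforts": joint torques, N m; "tcp_pos": TCP position; "tool_rot": TCP orientation; "contact_force": force on the tool from outside, world axes, zero at the start; "torque": the same for the moment, N m; "grip_width": finger opening in m; "grasp_force": force on a finger pad.
Only numpy, scipy, OpenCV 4.12 (cv2) and the standard library are available. Lean on these libraries where they do the work, as an engineer would, in place of code of your own. Each camera call takes 0.05 s, during which the arm holds its last target. There are 200 camera calls.

### The job

Set up the frit sieves for grading crushed glass: stand the receiver pan wholly on the vibrator's round rubber plate, then stack on it, one after another, the fine, the medium and the coarse sieve and last the lid, each upright and seated fully home in the rim of the piece below. Build the stack piece by piece there, let go of everything, and leave the press, paddle and jar where they are.

Things in the scene. Friction and masses are not known exactly. Their poses are not given: they have to be found in the camera images.
- pan: Receiver pan: shallow round brass dish with a plain solid floor and no mesh, straight sides, 60 mm outside and 54 mm inside diameter, 30 mm tall, floor 3 mm. Origin at the centre of its underside, z up. About 0.14 kg. The tapered skirt of a sieve drops into its open top. Pan, sieves and lid all start upright on the bench.
- fine_sieve: Sieve with the closest mesh (wires 1.9 mm apart, nearly a solid light grey floor). Brass, 36 mm tall: tapered skirt z 0 to 10 mm (46 mm across at the foot, 50 at its top), above it a round frame, 60 mm outside, 54 inside. The skirt drops into the rim below and the shoulder at z = 10 rests on it: origin then 20 mm above the pan's origin. 0.12 kg. Origin: centre of underside, z up.
- medium_sieve: Sieve with the middle mesh (wires 5 mm apart, nine each way). Brass, 36 mm tall: tapered skirt z 0 to 10 mm (46 mm across at the foot, 50 at its top), above it a round frame, 60 mm outside, 54 inside. The skirt drops into the rim below and the shoulder at z = 10 rests on it: origin then 26 mm above that of the fine sieve. 0.12 kg. Origin: centre of underside, z up.
- coarse_sieve: Sieve with the widest mesh (wires 9 mm apart, five each way). Brass, 36 mm tall: tapered skirt z 0 to 10 mm (46 mm across at the foot, 50 at its top), above it a round frame, 60 mm outside, 54 inside. The skirt drops into the rim below and the shoulder at z = 10 rests on it: origin then 26 mm above that of the medium sieve. 0.12 kg. Origin: centre of underside, z up.
- lid: Brass lid: disc 60 mm across, z 8 to 13 mm; below it a tapered spigot (46 mm across at z = 0, 50 at z = 8) that drops into the rim below; on top a knob, neck 14 mm thick up to z = 18, head 18 mm thick from z = 20 to 38, to be gripped from above. Seated, its origin is 28 mm above that of the coarse sieve. 0.12 kg. Origin: centre of underside, z up.
- plate (a point): Centre of the top face of the round black rubber plate, 80 mm across, on the bench vibrator, 68 mm above the bench. The vibrator is a fixed low white box, 150 x 120 mm (x, y of this point's own axes) and 50 mm tall, control knob towards the robot. It stands left or right of the sieves.
- torch: Bystander: fixed bench torch on a steel foot plate 150 x 110 mm, with burner tube and a flat dark marver table on top, 151 mm tall. Origin at the centre of its underside. It stands on the other side from the vibrator.
- press: Bystander, to be left alone: loose brass bead press block, 34 x 56 mm (x, y) and 16 mm tall, with two steel pins up to 30 mm, lying among the sieves. Origin at the centre of its underside.
- paddle: Bystander, to be left alone: loose graphite paddle on the far right of the bench, dark block 55 x 95 mm and 16 mm tall with a round wooden handle that reaches to y = +188 mm of its frame, 20 mm tall. Origin at the centre of the block's underside, handle along +y.
- jar: Bystander, to be left alone: loose closed glass jar on the far left, 68 mm across and 85 mm tall with a metal cap. Origin at the centre of its underside.
Things that resemble listed ones, but are neither listed nor needed, are in the scene too. Leave any blue or purple look-alike of the fine_sieve alone.

How it is judged:
By the outcome, as a careful person would: the job done as asked, in the order asked, and still so for the second after the job is handed in, with the robot touching nothing.
It also fails if it takes over 141 s, if anything falls off the work surface, if the arm or the gripper's body presses on something with over 40 N, if the wrist force passes 120 N, or if a joint passes its speed limit or range.

## Working session

There is one attempt and no reset: what is moved stays moved. The work goes in short steps, Python scripts to look and compute and a tool call to move; the robot and the scene stay as the last step left them, time stands still between calls to the robot, and variables do not carry over. Pictures are saved under pics/ and viewed, at most 14 in all, crops included, and the job is handed in when it is done.

Besides the shell and the picture viewer there is one more tool, called after "Call:" as a command line: name --argument value ..., lists and objects as JSON in quotes. play_rows: Moves the arm, as the interface text tells. Its arguments: {"type":"object","properties":{"motion":{"type":"array"},"force":{"type":"number"}},"required":["motion"]}

```bash
mkdir -p pics; cat > h.py <<'E'
import numpy as np,cv2,os
from rig import *
def snap(n,f):
    P=camera_params(n); im,d=camera(n)
    np.savez('last_'+f+'.npz',im=im,d=d,K=P['camera_matrix'],k1=P['k1'],E=P['extrinsics'])
    cv2.imwrite('pics/'+f+'.png',cv2.cvtColor(im,cv2.COLOR_RGB2BGR)); return im,d,P
def cloud(f):
    z=np.load('last_'+f+'.npz'); K=np.array(z['K']);d=z['d'];h,w=d.shape
    u,v=np.meshgrid(np.arange(w),np.arange(h))
    D=np.array([float(z['k1']),0,0,0,0])
    xy=cv2.undistortPoints(np.stack([u,v],-1).reshape(-1,1,2).astype(float),K,D).reshape(h,w,2)
    p=np.dstack([xy*d[...,None],d]); E=np.array(z['E'])
    return p@E[:3,:3].T+E[:3,3],z['im'],d
E
python3 - <<'E'
from h import *
print(read_state(),grip_depth)
for n in('scene','top'): 
    im,d,P=snap(n,n+'0'); print(n,P)
a=cv2.imread('pics/top0.png'); cv2.imwrite('pics/top0b.png',cv2.resize(a,(800,600),interpolation=cv2.INTER_CUBIC))
E
```

```text
{'time_s': 0.0, 'joint_pos': array([ 1.02499602,  0.39918905,  0.04500938,  1.53787525, -0.01872385,
        1.20689326, -0.05067159]), 'qvel': array([-1.39968022e-04,  9.17659537e-04,  1.34913556e-03, -9.83398687e-04,
       -5.76619594e-04,  6.17743534e-06,  1.92671164e-03]), 'joint_efforts': array([ 7.34442601e-04, -4.75129366e+01,  1.36536106e+00, -2.54220951e+01,
        1.15858970e-02,  9.52566625e-03,  3.35047829e-06]), 'tcp_pos': array([ 0.28062055, -0.58560407,  0.23026697]), 'tool_rot': array([-9.34922163e-04,  9.75132203e-01,  2.21621846e-01, -2.65133353e-04]), 'contact_force': array([0.2337662 , 0.45222992, 0.33968868]), 'torque': array([-0.00206393, -0.01543264,  0.03634572]), 'grasp_force': 0.0, 'grip_width': 0.08547675244397944} 0.0187
scene {'camera_matrix': array([[423.35378612,   0.        , 252.11843192],
       [  0.        , 423.35378612, 195.37879907],
       [  0.        ,   0.        ,   1.        ]]), 'k1': 0.02531047960928697, 'extrinsics': array([[-0.19697071,  0.68663936, -0.69980635,  1.23275091],
       [ 0.98037299,  0.13179603, -0.14662403,  0.1663951 ],
       [-0.00844613, -0.71495188, -0.69912264,  0.82974572],
       [ 0.        ,  0.        ,  0.        ,  1.        ]])}
top {'camera_matrix': array([[348.96950766,   0.        , 259.68044953],
       [  0.        , 348.96950766, 190.85592529],
       [  0.        ,   0.        ,   1.        ]]), 'k1': 0.004842575785531333, 'extrinsics': array([[-0.02299927, -0.993885  ,  0.10799837,  0.41051367],
       [-0.99966939,  0.02410533,  0.00894694, -0.01754346],
       [-0.01149557, -0.10775689, -0.99411081,  0.90747643],
       [ 0.        ,  0.        ,  0.        ,  1.        ]])}
```

View pics/top0b.png

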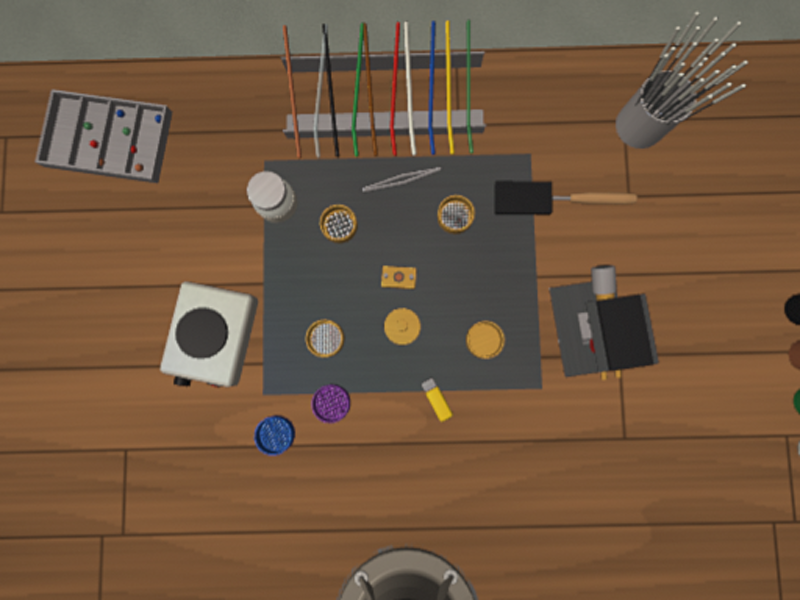

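View pics/scene0.png

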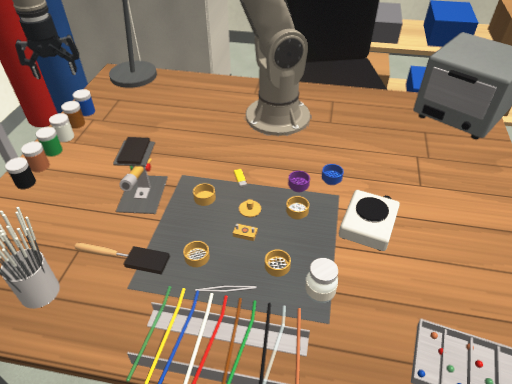

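Top view at 800x600: the pan is at (486,340) and the lid at (402,327). Sieves are at (324,338), (338,223) and (456,213). The plate is at (201,333), with decoys at (331,403) and (274,434). Next I'll enlarge the sieves and fit circles.

```bash
cat >> h.py <<'E'
def fit(f,c,z0,z1,R=.045,r=.03):
    from scipy.optimize import least_squares
    p,im,d=cloud(f); q=p.reshape(-1,3); q=q[(d.ravel()>0)&(np.hypot(*(q[:,:2]-c).T)<R)&(q[:,2]>z0)&(q[:,2]<z1)]
    if len(q)<8: return len(q)
    h=cv2.convexHull(q[:,:2].astype(np.float32))[:,0]
    s=least_squares(lambda a:np.hypot(h[:,0]-a[0],h[:,1]-a[1])-a[2],[*c,r],loss='soft_l1',f_scale=.001).x
    return np.round(s,4),len(q),np.round(np.median(q[:,2]),4)
E
python3 - <<'E'
from h import *
p,im,d=cloud('top0')
for n,(u,v),z in [('pan',(486,340),(.02,.04)),('lid',(402,327),(.005,.025)),('A',(324,338),(.026,.045)),('B',(338,223),(.026,.045)),('C',(456,213),(.026,.045)),('plate',(201,333),(.06,.08)),('press',(399,277),(.008,.04)),('jar',(270,190),(.07,.1)),('paddle',(523,198),(.01,.03)),('purple',(331,403),(.02,.045)),('torch',(610,330),(.1,.2))]:
    q=p[int(v*.64)-3:int(v*.64)+4,int(u*.64)-3:int(u*.64)+4].reshape(-1,3); c=np.median(q,0)
    print(n,np.round(c,3),fit('top0',c[:2],*z,R=.06 if n=='plate' else .045))
a=cv2.imread('pics/top0.png')
cs=[cv2.resize(a[int(v*.64)-20:int(v*.64)+20,int(u*.64)-20:int(u*.64)+20],(260,260),interpolation=cv2.INTER_CUBIC) for u,v in[(324,338),(338,223),(456,213)]]
cv2.imwrite('pics/sv.png',np.hstack(cs))
E
```

```text
pan [ 0.438 -0.14   0.002] (array([ 0.438 , -0.1351,  0.0294]), 105, np.float64(0.0282))
lid [ 0.46  -0.002  0.036] (array([ 0.4635, -0.0013,  0.0291]), 378, np.float64(0.0122))
A [0.446 0.127 0.012] (array([0.4462, 0.1235, 0.0293]), 103, np.float64(0.0341))
B [0.642 0.102 0.001] (array([0.6345, 0.0999, 0.0293]), 115, np.float64(0.034))
C [ 0.651 -0.095  0.002] (array([ 0.6454, -0.0941,  0.0294]), 117, np.float64(0.0346))
plate [0.456 0.309 0.067] (array([0.4576, 0.3088, 0.0396]), 869, np.float64(0.0667))
press [0.544 0.002 0.016] (array([0.5503, 0.0021, 0.0278]), 283, np.float64(0.0153))
jar [0.676 0.199 0.084] (array([0.6767, 0.2049, 0.0295]), 484, np.float64(0.0838))
paddle [ 0.673 -0.208  0.015] (array([ 0.6744, -0.2078,  0.0437]), 652, np.float64(0.0153))
purple [0.342 0.118 0.012] (array([0.3424, 0.1148, 0.0293]), 131, np.float64(0.0335))
torch [ 0.442 -0.291  0.15 ] (array([ 0.4425, -0.2913,  0.0443]), 1165, np.float64(0.1494))
```

View pics/sv.png

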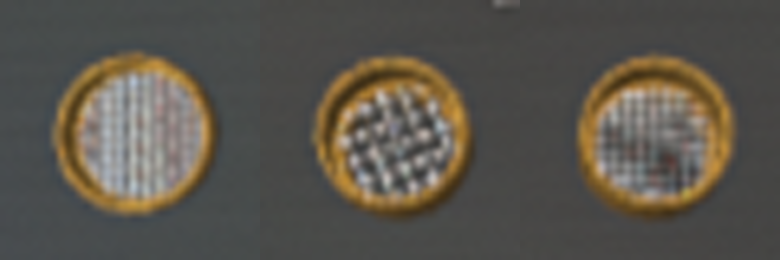

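Left to right, the crops show the fine sieve (A, nearly solid), the coarse sieve (B, wide mesh) and the medium sieve (C). I'll move above the pan, squaring the tool with the world axes on the way.

Call:
play_rows --motion '[{"slide": [336, -339, 30], "angular": [0, 0, 7], "gripper": -1}, {"slide": [336, -339, 30], "angular": [0, 0, 14], "gripper": -1}, {"slide": [336, -339, 30], "angular": [0, 0, 21], "gripper": -1}, {"slide": [336, -339, 30], "angular": [0, 0, 25.6], "gripper": -1}, {"slide": [336, -339, 30], "angular": [0, 0, 25.6], "gripper": -1}, {"slide": [336, -339, 30], "angular": [0, 0, 25.6], "gripper": -1}, {"slide": [336, -339, 30], "angular": [0, 0, 25.6], "gripper": -1}, {"slide": [336, -339, 30], "angular": [0, 0, 25.6], "gripper": -1}, {"slide": [336, -339, 30], "angular": [0, 0, 25.6], "gripper": -1}, {"slide": [336, -339, 30], "angular": [0, 0, 25.6], "gripper": -1}, {"slide": [336, -339, 30], "angular": [0, 0, 25.6], "gripper": -1}, {"slide": [336, -339, 30], "angular": [0, 0, 25.6], "gripper": -1}]' --force 40

```text
time_s: 1.1
tcp_pos: [0.4384, -0.1295, 0.201]
tool_rot: [-0.001, 1.0, 0.003, 0.0]
contact_force: [-0.5, 0.6, -0.3]
grip_width: 0.0855
grasp_force: 0.0
```

```bash
cat >> h.py <<'E'
def go(t):
    from scipy.spatial.transform import Rotation as R
    s=read_state(); q=s['tool_rot']; r=R.from_quat([*q[1:],q[0]])
    return s['time_s'],np.round(s['tcp_pos'],4),'grip',np.round(s['grip_width'],4),np.round(s['grasp_force'],1),'F',np.round(s['contact_force'],1),'slide mm',np.round(r.inv().apply(np.array(t)-s['tcp_pos'])*1000,1),'ang',np.round(np.degrees((r.inv()*R.from_quat([1,0,0,0])).as_rotvec()),2)
E
python3 - <<'E'
from h import *
print(go([.438,-.135,-.002])); print(read_state()['joint_pos'].round(2))
snap('wrist','w0'); print(fit('w0',[.438,-.135],.022,.034))
E
```

```text
(1.1, array([ 0.4384, -0.1295,  0.201 ]), 'grip', np.float64(0.0855), np.float64(0.0), 'F', array([-0.5,  0.6, -0.3]), 'slide mm', array([ -0.5,   5.9, 203. ]), 'ang', array([-0.12, -0.01,  0.38]))
[ 0.39  0.09 -0.21  2.01  0.02  1.05 -1.39]
(array([ 0.437 , -0.1367,  0.0293]), 536, np.float64(0.0302))
```

View pics/w0.png

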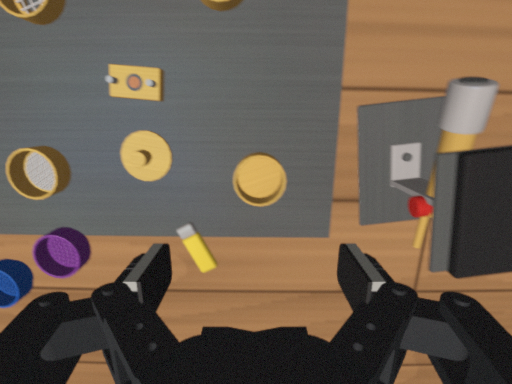

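The wrist view shows the pan at (260,180), measured at (0.437,-0.137), which agrees with the top camera. I'll go down in two stages.

Call:
play_rows --motion '[{"slide": [-1, 6.5, 40], "angular": [0, 0, 0.4], "gripper": -1}, {"slide": [-1, 6.5, 80], "angular": [0, 0, 0.4], "gripper": -1}, {"slide": [-1, 6.5, 120], "angular": [0, 0, 0.4], "gripper": -1}, {"slide": [-1, 6.5, 140], "angular": [0, 0, 0.4], "gripper": -1}, {"slide": [-1, 6.5, 140], "angular": [0, 0, 0.4], "gripper": -1}, {"slide": [-1, 6.5, 140], "angular": [0, 0, 0.4], "gripper": -1}]'

```text
time_s: 1.65
tcp_pos: [0.4355, -0.1419, 0.0606]
tool_rot: [-0.0, 1.0, -0.004, -0.001]
contact_force: [0.4, 0.2, 0.0]
grip_width: 0.0854
grasp_force: 0.0
```

```bash
python3 - <<'E'
from h import *
print(go([.4375,-.136,-.001]))
E
```

```text
(1.65, array([ 0.4355, -0.1419,  0.0606]), 'grip', np.float64(0.0854), np.float64(0.0), 'F', array([0.4, 0.2, 0. ]), 'slide mm', array([ 2.1, -5.8, 61.6]), 'ang', array([-0.04,  0.15, -0.41]))
```

Call:
play_rows --motion '[{"slide": [2, -5.8, 20], "angular": [0, 0, -0.4], "gripper": -1}, {"slide": [2, -5.8, 45], "angular": [0, 0, -0.4], "gripper": -1}, {"slide": [2, -5.8, 61.5], "angular": [0, 0, -0.4], "gripper": -1}, {"slide": [2, -5.8, 61.5], "angular": [0, 0, -0.4], "gripper": -1}, {"slide": [2, -5.8, 61.5], "angular": [0, 0, -0.4], "gripper": 0.1}, {"slide": [2, -5.8, 61.5], "angular": [0, 0, -0.4], "gripper": 1}, {"slide": [2, -5.8, 61.5], "angular": [0, 0, -0.4], "gripper": 1}, {"slide": [2, -5.8, 61.5], "angular": [0, 0, -0.4], "gripper": 1}, {"slide": [2, -5.8, 61.5], "angular": [0, 0, -0.4], "gripper": 1}, {"slide": [2, -5.8, 61.5], "angular": [0, 0, -0.4], "gripper": 1}]'

```text
time_s: 2.48
tcp_pos: [0.4404, -0.1368, 0.0022]
tool_rot: [0.001, 1.0, -0.0, 0.002]
contact_force: [-2.5, 1.3, 5.7]
grip_width: 0.0593
grasp_force: 41.9
```

```bash
python3 - <<'E'
from h import *
print(go([.457,.3085,.22])); snap('wrist','w1')
E
```

```text
(2.4833, array([ 0.4404, -0.1368,  0.0022]), 'grip', np.float64(0.0593), np.float64(41.9), 'F', array([-2.5,  1.3,  5.7]), 'slide mm', array([  17.3, -444.9, -218.4]), 'ang', array([ 0.09, -0.24, -0.02]))
```

View pics/w1.png

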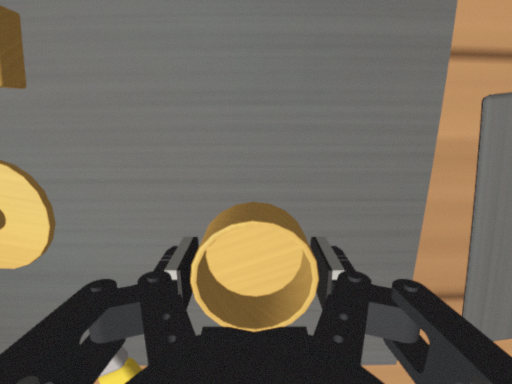

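Pan gripped, centred at about (254,265) between the pads. Lifting and carrying to above the plate.

Call:
play_rows --motion '[{"slide": [0, 0, -20], "angular": [0, 0, 0], "gripper": 1}, {"slide": [0, 0, -50], "angular": [0, 0, 0], "gripper": 1}, {"slide": [0, -10, -85], "angular": [0, 0, 0], "gripper": 1}, {"slide": [3, -40, -110], "angular": [0, 0, 0], "gripper": 1}, {"slide": [8, -75, -125], "angular": [0, 0, 0], "gripper": 1}, {"slide": [12, -113, -130], "angular": [0, 0, 0], "gripper": 1}, {"slide": [15, -153, -130], "angular": [0, 0, 0], "gripper": 1}, {"slide": [18, -193, -130], "angular": [0, 0, 0], "gripper": 1}, {"slide": [18, -233, -130], "angular": [0, 0, 0], "gripper": 1}, {"slide": [18, -273, -130], "angular": [0, 0, 0], "gripper": 1}, {"slide": [18, -313, -130], "angular": [0, 0, 0], "gripper": 1}, {"slide": [18, -350, -130], "angular": [0, 0, 0], "gripper": 1}]'

```text
time_s: 3.53
tcp_pos: [0.4567, 0.2165, 0.1317]
tool_rot: [-0.0, 1.0, 0.0, 0.002]
contact_force: [0.7, 0.1, -1.4]
grip_width: 0.0595
grasp_force: 43.9
```

Call:
play_rows --motion '[{"slide": [0, -35, 0], "angular": [0, 0, 0], "gripper": 1}, {"slide": [0, -65, 0], "angular": [0, 0, 0], "gripper": 1}, {"slide": [0, -85, 0], "angular": [0, 0, 0], "gripper": 1}, {"slide": [0, -95, 0], "angular": [0, 0, 0], "gripper": 1}, {"slide": [0, -95, 0], "angular": [0, 0, 0], "gripper": 1}, {"slide": [0, -95, 0], "angular": [0, 0, 0], "gripper": 1}, {"slide": [0, -95, 0], "angular": [0, 0, 0], "gripper": 1}]'

```text
time_s: 4.12
tcp_pos: [0.457, 0.3065, 0.1299]
tool_rot: [0.001, 1.0, -0.001, 0.0]
contact_force: [0.2, 0.0, -1.1]
grip_width: 0.0596
grasp_force: 43.9
```

```bash
python3 - <<'E'
from h import *
s=read_state()['tcp_pos'];print(go([.457,.3085,.070])); snap('wrist','w2')
snap('top','t2')
p,im,d=cloud('w2'); z=p[...,2]; m=(d>0)
print('held',fit('w2',s[:2]-[.003,0],s[2]+.02,s[2]+.04)); print('plate',fit('w2',[.457,.3085],.06,.075,R=.06,r=.04),fit('t2',[.457,.3085],.06,.075,R=.06,r=.04))
print('held top',fit('t2',s[:2]-[.003,0],s[2]+.015,s[2]+.04))
E
```

```text
(4.1167, array([0.457 , 0.3065, 0.1299]), 'grip', np.float64(0.0596), np.float64(43.9), 'F', array([ 0.2,  0. , -1.1]), 'slide mm', array([ 0. , -2.1, 59.9]), 'ang', array([ 0.12, -0.02, -0.14]))
held (array([0.4546, 0.3069, 0.0302]), 5746, np.float64(0.1576))
plate (array([0.4569, 0.308 , 0.0393]), 4149, np.float64(0.0686)) (array([0.4578, 0.3085, 0.0392]), 391, np.float64(0.0665))
held top (array([0.4544, 0.3059, 0.0291]), 91, np.float64(0.155))
```

View pics/w2.png

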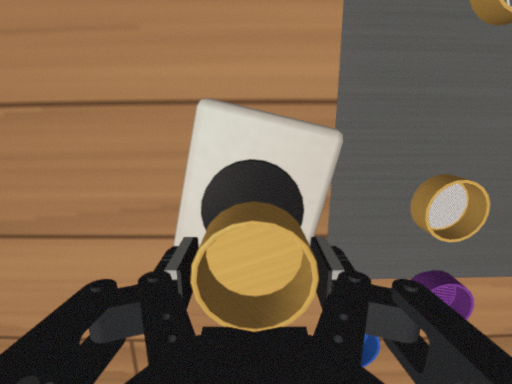

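The wrist view shows the held pan at (254,265), measured at (0.4545,0.3065), with the plate centre at (0.457,0.308). Lowering with that correction.

Call:
play_rows --motion '[{"slide": [2.5, -1.8, 20], "angular": [0, 0, 0], "gripper": 1}, {"slide": [2.5, -1.8, 40], "angular": [0, 0, 0], "gripper": 1}, {"slide": [2.5, -1.8, 50], "angular": [0, 0, 0], "gripper": 1}, {"slide": [2.5, -1.8, 55], "angular": [0, 0, 0], "gripper": 1}, {"slide": [2.5, -1.8, 58], "angular": [0, 0, 0], "gripper": 1}, {"slide": [2.5, -1.8, 60], "angular": [0, 0, 0], "gripper": 1}, {"slide": [2.5, -1.8, 60], "angular": [0, 0, 0], "gripper": 1}, {"slide": [2.5, -1.8, 60], "angular": [0, 0, 0], "gripper": 1}]'

```text
time_s: 4.88
tcp_pos: [0.4596, 0.3112, 0.0706]
tool_rot: [-0.001, 1.0, -0.0, 0.001]
contact_force: [0.2, 0.1, -1.2]
grip_width: 0.0595
grasp_force: 43.9
```

Call:
play_rows --motion '[{"slide": [0, 1.2, 1], "angular": [0, 0, 0], "gripper": 1}, {"slide": [0, 1.2, 1.5], "angular": [0, 0, 0], "gripper": 1}, {"slide": [0, 1.2, 1.5], "angular": [0, 0, 0], "gripper": 1}]'

```text
time_s: 5.13
tcp_pos: [0.4596, 0.3112, 0.0703]
tool_rot: [-0.001, 1.0, 0.0, 0.001]
contact_force: [-2.1, 0.7, 8.1]
grip_width: 0.0593
grasp_force: 44.7
```

Call:
play_rows --motion '[{"slide": [0, 0, 0], "angular": [0, 0, 0], "gripper": -1}, {"slide": [0, 0, 0], "angular": [0, 0, 0], "gripper": -1}, {"slide": [0, 0, 0], "angular": [0, 0, 0], "gripper": -1}, {"slide": [0, 0, 0], "angular": [0, 0, 0], "gripper": -1}, {"slide": [0, 0, -20], "angular": [0, 0, 0], "gripper": -1}, {"slide": [0, 0, -50], "angular": [0, 0, 0], "gripper": -1}, {"slide": [0, 0, -90], "angular": [0, 0, 0], "gripper": -1}, {"slide": [0, 0, -130], "angular": [0, 0, 0], "gripper": -1}, {"slide": [0, 0, -130], "angular": [0, 0, 0], "gripper": -1}, {"slide": [0, 0, -130], "angular": [0, 0, 0], "gripper": -1}]'

```text
time_s: 5.97
tcp_pos: [0.4604, 0.3108, 0.201]
tool_rot: [-0.001, 1.0, -0.0, 0.003]
contact_force: [-0.3, -1.1, -1.1]
grip_width: 0.0853
grasp_force: 0.0
```

```bash
python3 - <<'E'
from h import *
snap('wrist','w3'); snap('top','t3'); print(go([.446,.1235,.08]))
for f in('w3','t3'): print(fit(f,[.457,.3085],.092,.104),fit(f,[.446,.1235],.028,.045))
E
```

```text
(6.0667, array([0.4585, 0.309 , 0.1975]), 'grip', np.float64(0.0853), np.float64(0.0), 'F', array([-0.4,  0.2, -0.5]), 'slide mm', array([-12.4, 185.3, 117.7]), 'ang', array([ 0.06,  0.05, -0.01]))
(array([0.4563, 0.3112, 0.0294]), 811, np.float64(0.0982)) (array([0.4449, 0.123 , 0.0301]), 806, np.float64(0.0351))
(array([0.4572, 0.3114, 0.0292]), 88, np.float64(0.0962)) (array([0.4461, 0.1235, 0.0293]), 98, np.float64(0.0342))
```

Pan is at (0.457,0.311), wholly on the plate. Next the fine sieve at (0.4455,0.123).

Call:
play_rows --motion '[{"slide": [-13, 40, 0], "angular": [0, 0, 0], "gripper": -1}, {"slide": [-13, 80, 0], "angular": [0, 0, 0], "gripper": -1}, {"slide": [-13, 120, 0], "angular": [0, 0, 20], "gripper": -1}, {"slide": [-13, 150, 20], "angular": [0, 0, 0], "gripper": -1}, {"slide": [-13, 175, 60], "angular": [0, 0, 0], "gripper": -1}, {"slide": [-13, 185.5, 100], "angular": [0, 0, 0], "gripper": -1}, {"slide": [-13, 185.5, 117], "angular": [0, 0, 0], "gripper": -1}, {"slide": [-13, 185.5, 117], "angular": [0, 0, 0], "gripper": -1}, {"slide": [-13, 185.5, 117], "angular": [0, 0, 0], "gripper": -1}, {"slide": [-13, 185.5, 117], "angular": [0, 0, 0], "gripper": -1}, {"slide": [-13, 185.5, 117], "angular": [0, 0, 0], "gripper": -1}]'

```text
time_s: 6.98
tcp_pos: [0.4472, 0.1254, 0.0827]
tool_rot: [-0.001, 1.0, 0.001, 0.001]
contact_force: [-0.1, -0.4, -0.3]
grip_width: 0.0855
grasp_force: 0.0
```

```bash
python3 - <<'E'
from h import *
print(go([.4455,.1233,.012]))
E
```

```text
(6.9833, array([0.4472, 0.1254, 0.0827]), 'grip', np.float64(0.0855), np.float64(0.0), 'F', array([-0.1, -0.4, -0.3]), 'slide mm', array([-1.9,  2.1, 70.7]), 'ang', array([-0.06, -0.17,  0.08]))
```

Call:
play_rows --motion '[{"slide": [-2, 2, 25], "angular": [0, 0, 0], "gripper": -1}, {"slide": [-2, 2, 45], "angular": [0, 0, 0], "gripper": -1}, {"slide": [-2, 2, 60], "angular": [0, 0, 0], "gripper": -1}, {"slide": [-2, 2, 70.5], "angular": [0, 0, 0], "gripper": -1}, {"slide": [-2, 2, 70.5], "angular": [0, 0, 0], "gripper": -1}, {"slide": [-2, 2, 70.5], "angular": [0, 0, 0], "gripper": 0.1}, {"slide": [-2, 2, 70.5], "angular": [0, 0, 0], "gripper": 1}, {"slide": [-2, 2, 70.5], "angular": [0, 0, 0], "gripper": 1}, {"slide": [-2, 2, 70.5], "angular": [0, 0, 0], "gripper": 1}, {"slide": [-2, 2, 70.5], "angular": [0, 0, 0], "gripper": 1}, {"slide": [-2, 2, 70.5], "angular": [0, 0, 0], "gripper": 1}, {"slide": [-2, 2, 70.5], "angular": [0, 0, 0], "gripper": 1}]'

```text
time_s: 7.98
tcp_pos: [0.4452, 0.1226, 0.0125]
tool_rot: [-0.0, 1.0, 0.0, 0.001]
contact_force: [-1.0, 0.2, 5.5]
grip_width: 0.0594
grasp_force: 41.9
```

```bash
python3 - <<'E'
from h import *
print(go([.457,.3113,.150])); snap('wrist','w4')
E
```

```text
(7.9833, array([0.4452, 0.1226, 0.0125]), 'grip', np.float64(0.0594), np.float64(41.9), 'F', array([-1. ,  0.2,  5.5]), 'slide mm', array([  12.3, -188.8, -137.4]), 'ang', array([-0.02, -0.16,  0.01]))
```

View pics/w4.png

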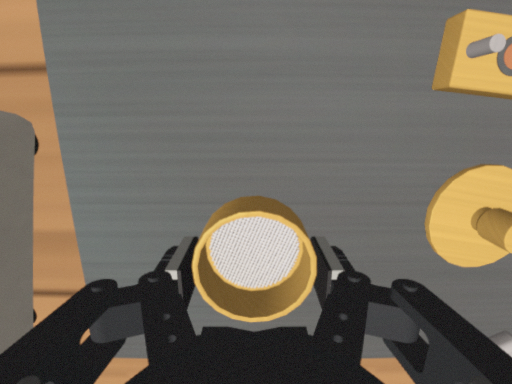

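Fine sieve gripped, centred at (255,262), with the close mesh visible. Lifting and carrying to above the pan.

Call:
play_rows --motion '[{"slide": [0, 0, -20], "angular": [0, 0, 0], "gripper": 1}, {"slide": [0, 0, -50], "angular": [0, 0, 0], "gripper": 1}, {"slide": [0, 0, -85], "angular": [0, 0, 0], "gripper": 1}, {"slide": [2, -10, -115], "angular": [0, 0, 0], "gripper": 1}, {"slide": [5, -35, -135], "angular": [0, 0, 0], "gripper": 1}, {"slide": [8, -70, -140], "angular": [0, 0, 0], "gripper": 1}, {"slide": [12, -105, -140], "angular": [0, 0, 0], "gripper": 1}, {"slide": [12, -140, -140], "angular": [0, 0, 0], "gripper": 1}, {"slide": [12, -170, -140], "angular": [0, 0, 0], "gripper": 1}, {"slide": [12, -188, -140], "angular": [0, 0, 0], "gripper": 1}, {"slide": [12, -188, -140], "angular": [0, 0, 0], "gripper": 1}, {"slide": [12, -188, -140], "angular": [0, 0, 0], "gripper": 1}]'

```text
time_s: 9.03
tcp_pos: [0.4555, 0.3112, 0.1513]
tool_rot: [-0.0, 1.0, 0.001, 0.0]
contact_force: [-0.1, -0.1, -0.9]
grip_width: 0.0592
grasp_force: 44.1
```

Call:
play_rows --motion '[{"slide": [0, 0, 0], "angular": [0, 0, 0], "gripper": 1}, {"slide": [0, 0, 0], "angular": [0, 0, 0], "gripper": 1}]'

```text
time_s: 9.2
tcp_pos: [0.4563, 0.3083, 0.1508]
tool_rot: [0.001, 1.0, -0.001, 0.0]
contact_force: [0.3, -0.3, -1.5]
grip_width: 0.0592
grasp_force: 44.1
```

```bash
cat >> h.py <<'E'
def held(w,t,rim,z,nom):
    """rim: rim height above tcp; z: target tcp; nom: target xy"""
    s=read_state()['tcp_pos']; snap('wrist',w); snap('top',t)
    a=[fit(f,s[:2]-[.001,0],s[2]+rim-.008,s[2]+rim+.008) for f in(w,t)]; print('held',a)
    o=np.mean([x[0][:2] for x in a],0)-s[:2]; print('off',o)
    print(go([nom[0]-o[0],nom[1]-o[1],z]))
E
python3 - <<'E'
from h import *
held('w5','t5',.0235,.1005,[.4568,.3113])
E
```

```text
held [(array([0.4563, 0.3083, 0.0306]), 5061, np.float64(0.1741)), (array([0.4567, 0.3077, 0.0292]), 85, np.float64(0.172))]
off [ 0.00016987 -0.0002668 ]
(9.3, array([0.4564, 0.3085, 0.1509]), 'grip', np.float64(0.0592), np.float64(44.1), 'F', array([ 0.3, -0.2, -1.4]), 'slide mm', array([ 0.2, -3.1, 50.4]), 'ang', array([ 0.05, -0.02, -0.12]))
```

Call:
play_rows --motion '[{"slide": [0, -3, 0], "angular": [0, 0, 0], "gripper": 1}, {"slide": [0, -3, 15], "angular": [0, 0, 0], "gripper": 1}, {"slide": [0, -3, 30], "angular": [0, 0, 0], "gripper": 1}, {"slide": [0, -3, 36], "angular": [0, 0, 0], "gripper": 1}, {"slide": [0, -3, 36], "angular": [0, 0, 0], "gripper": 1}, {"slide": [0, -3, 36], "angular": [0, 0, 0], "gripper": 1}, {"slide": [0, -3, 36], "angular": [0, 0, 0], "gripper": 1}]'

```text
time_s: 9.88
tcp_pos: [0.4565, 0.3135, 0.1155]
tool_rot: [-0.0, 1.0, -0.0, 0.001]
contact_force: [-0.4, -0.1, -1.6]
grip_width: 0.059
grasp_force: 44.1
```

```bash
python3 - <<'E'
from h import *
print(go([.4568,.3115,.1005]))
E
```

```text
(9.8833, array([0.4565, 0.3135, 0.1155]), 'grip', np.float64(0.059), np.float64(44.1), 'F', array([-0.4, -0.1, -1.6]), 'slide mm', array([ 0.3,  2. , 15. ]), 'ang', array([-0.04, -0.07, -0.01]))
```

Call:
play_rows --motion '[{"slide": [0, 1.7, 2], "angular": [0, 0, 0], "gripper": 1}, {"slide": [0, 1.7, 4], "angular": [0, 0, 0], "gripper": 1}, {"slide": [0, 1.7, 6], "angular": [0, 0, 0], "gripper": 1}, {"slide": [0, 1.7, 8], "angular": [0, 0, 0], "gripper": 1}, {"slide": [0, 1.7, 10], "angular": [0, 0, 0], "gripper": 1}, {"slide": [0, 1.7, 12], "angular": [0, 0, 0], "gripper": 1}, {"slide": [0, 1.7, 13.5], "angular": [0, 0, 0], "gripper": 1}, {"slide": [0, 1.7, 15], "angular": [0, 0, 0], "gripper": 1}, {"slide": [0, 1.7, 15], "angular": [0, 0, 0], "gripper": 1}, {"slide": [0, 1.7, 15], "angular": [0, 0, 0], "gripper": 1}]'

```text
time_s: 10.72
tcp_pos: [0.4558, 0.3114, 0.1006]
tool_rot: [0.0, 1.0, 0.0, -0.0]
contact_force: [-2.0, -1.4, 4.7]
grip_width: 0.0588
grasp_force: 44.6
```

Call:
play_rows --motion '[{"slide": [0, 0, 0], "angular": [0, 0, 0], "gripper": -1}, {"slide": [0, 0, 0], "angular": [0, 0, 0], "gripper": -1}, {"slide": [0, 0, 0], "angular": [0, 0, 0], "gripper": -1}, {"slide": [0, 0, 0], "angular": [0, 0, 0], "gripper": -1}, {"slide": [0, 0, -15], "angular": [0, 0, 0], "gripper": -1}, {"slide": [0, 0, -45], "angular": [0, 0, 0], "gripper": -1}, {"slide": [0, 0, -85], "angular": [0, 0, 0], "gripper": -1}, {"slide": [0, 0, -120], "angular": [0, 0, 0], "gripper": -1}, {"slide": [0, 0, -120], "angular": [0, 0, 0], "gripper": -1}, {"slide": [0, 0, -120], "angular": [0, 0, 0], "gripper": -1}, {"slide": [0, 0, -120], "angular": [0, 0, 0], "gripper": -1}]'

```text
time_s: 11.63
tcp_pos: [0.4556, 0.311, 0.2192]
tool_rot: [0.0, 1.0, -0.0, -0.0]
contact_force: [0.0, 0.1, -1.4]
grip_width: 0.0855
grasp_force: 0.0
```

```bash
python3 - <<'E'
from h import *
snap('wrist','w6'); snap('top','t6'); print(go([.6454,-.0941,.2]))
for f in('w6','t6'): print(fit(f,[.457,.3115],.114,.132),fit(f,[.6454,-.0941],.028,.045))
E
```

```text
(11.7333, array([0.4551, 0.3106, 0.218 ]), 'grip', np.float64(0.0853), np.float64(0.0), 'F', array([-0. ,  0.3, -0.3]), 'slide mm', array([190.4, 404.6,  18.3]), 'ang', array([0.11, 0.15, 0.  ]))
(array([0.4558, 0.3115, 0.0295]), 1021, np.float64(0.1239)) 0
(array([0.4564, 0.3117, 0.0293]), 123, np.float64(0.1214)) (array([ 0.6454, -0.0941,  0.0295]), 108, np.float64(0.0345))
```

Fine sieve is seated: its rim is at 0.124, as expected, at (0.456,0.3116). Now the medium sieve.

Call:
play_rows --motion '[{"slide": [190, 404, 18], "angular": [0, 0, 0], "gripper": -1}, {"slide": [190, 404, 18], "angular": [0, 0, 0], "gripper": -1}, {"slide": [190, 404, 18], "angular": [0, 0, 0], "gripper": -1}, {"slide": [190, 404, 18], "angular": [0, 0, 0], "gripper": -1}, {"slide": [190, 404, 18], "angular": [0, 0, 0], "gripper": -1}, {"slide": [190, 404, 18], "angular": [0, 0, 0], "gripper": -1}, {"slide": [190, 404, 18], "angular": [0, 0, 0], "gripper": -1}, {"slide": [190, 404, 18], "angular": [0, 0, 0], "gripper": -1}, {"slide": [190, 404, 18], "angular": [0, 0, 0], "gripper": -1}, {"slide": [190, 404, 18], "angular": [0, 0, 0], "gripper": -1}, {"slide": [190, 404, 18], "angular": [0, 0, 0], "gripper": -1}, {"slide": [190, 404, 18], "angular": [0, 0, 0], "gripper": -1}]'

```text
time_s: 12.73
tcp_pos: [0.6461, -0.1028, 0.1988]
tool_rot: [0.003, 1.0, -0.006, -0.001]
contact_force: [-0.4, -1.4, -0.7]
grip_width: 0.0853
grasp_force: 0.0
```

Call:
play_rows --motion '[{"slide": [0, 0, 30], "angular": [0, 0, 0], "gripper": -1}, {"slide": [0, 0, 65], "angular": [0, 0, 0], "gripper": -1}, {"slide": [0, 0, 100], "angular": [0, 0, 0], "gripper": -1}, {"slide": [0, 0, 120], "angular": [0, 0, 0], "gripper": -1}, {"slide": [0, 0, 120], "angular": [0, 0, 0], "gripper": -1}, {"slide": [0, 0, 120], "angular": [0, 0, 0], "gripper": -1}, {"slide": [0, 0, 120], "angular": [0, 0, 0], "gripper": -1}]'

```text
time_s: 13.32
tcp_pos: [0.6468, -0.0924, 0.0827]
tool_rot: [0.0, 1.0, 0.0, 0.001]
contact_force: [0.8, 0.4, 0.7]
grip_width: 0.0854
grasp_force: 0.0
```

```bash
python3 - <<'E'
from h import *
snap('wrist','w7'); print(fit('w7',[.6454,-.0941],.028,.045)); print(go([.6450,-.0941,.012]))
E
```

```text
(array([ 0.6448, -0.0955,  0.0297]), 1514, np.float64(0.036))
(13.3667, array([ 0.6474, -0.0925,  0.0836]), 'grip', np.float64(0.085), np.float64(0.0), 'F', array([-0.2,  0.1,  1.2]), 'slide mm', array([-2.6,  1.6, 71.5]), 'ang', array([ 0.02, -0.18,  0.01]))
```

View pics/w7.png

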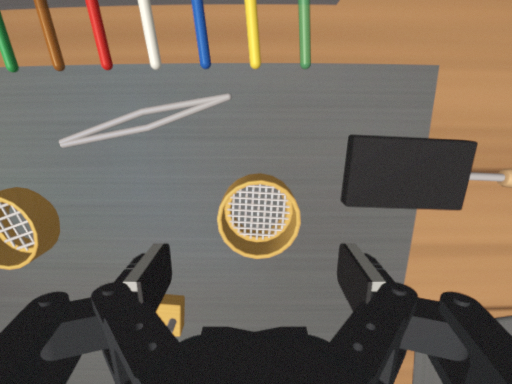

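The medium mesh shows at (258,212), with nine wires. The paddle's edge is close on the right, so I'll partly pre-close.

Call:
play_rows --motion '[{"slide": [-2.4, 2.2, 0], "angular": [0, 0, 0], "gripper": -0.75}, {"slide": [-2.4, 2.2, 20], "angular": [0, 0, 0], "gripper": -0.75}, {"slide": [-2.4, 2.2, 40], "angular": [0, 0, 0], "gripper": -0.75}, {"slide": [-2.4, 2.2, 58], "angular": [0, 0, 0], "gripper": -0.75}, {"slide": [-2.4, 2.2, 71], "angular": [0, 0, 0], "gripper": -0.75}, {"slide": [-2.4, 2.2, 71], "angular": [0, 0, 0], "gripper": -0.75}, {"slide": [-2.4, 2.2, 71], "angular": [0, 0, 0], "gripper": 0.1}, {"slide": [-2.4, 2.2, 71], "angular": [0, 0, 0], "gripper": 1}, {"slide": [-2.4, 2.2, 71], "angular": [0, 0, 0], "gripper": 1}, {"slide": [-2.4, 2.2, 71], "angular": [0, 0, 0], "gripper": 1}, {"slide": [-2.4, 2.2, 71], "angular": [0, 0, 0], "gripper": 1}, {"slide": [-2.4, 2.2, 71], "angular": [0, 0, 0], "gripper": 1}]'

```text
time_s: 14.37
tcp_pos: [0.6447, -0.0949, 0.0121]
tool_rot: [0.0, 1.0, 0.0, 0.001]
contact_force: [0.5, 0.2, 5.2]
grip_width: 0.059
grasp_force: 43.5
```

Call:
play_rows --motion '[{"slide": [0, 0, 0], "angular": [0, 0, 0], "gripper": 1}]'

```text
time_s: 14.45
tcp_pos: [0.6447, -0.0949, 0.0121]
tool_rot: [0.0, 1.0, 0.0, 0.001]
contact_force: [0.3, -0.5, 6.1]
grip_width: 0.0592
grasp_force: 43.5
```

```bash
python3 - <<'E'
from h import *
print(go([.456,.3116,.180]))
E
```

```text
(14.45, array([ 0.6447, -0.0949,  0.0121]), 'grip', np.float64(0.0592), np.float64(43.5), 'F', array([ 0.3, -0.5,  6.1]), 'slide mm', array([-188.2, -406.5, -168.5]), 'ang', array([ 0.02, -0.14,  0.  ]))
```

Call:
play_rows --motion '[{"slide": [0, 0, -20], "angular": [0, 0, 0], "gripper": 1}, {"slide": [0, 0, -50], "angular": [0, 0, 0], "gripper": 1}, {"slide": [0, 0, -85], "angular": [0, 0, 0], "gripper": 1}, {"slide": [-4, -10, -120], "angular": [0, 0, 0], "gripper": 1}, {"slide": [-14, -30, -150], "angular": [0, 0, 0], "gripper": 1}, {"slide": [-28, -60, -170], "angular": [0, 0, 0], "gripper": 1}, {"slide": [-43, -93, -173], "angular": [0, 0, 0], "gripper": 1}, {"slide": [-58, -126, -173], "angular": [0, 0, 0], "gripper": 1}, {"slide": [-74, -160, -173], "angular": [0, 0, 0], "gripper": 1}, {"slide": [-90, -194, -173], "angular": [0, 0, 0], "gripper": 1}, {"slide": [-106, -228, -173], "angular": [0, 0, 0], "gripper": 1}, {"slide": [-121, -262, -173], "angular": [0, 0, 0], "gripper": 1}]'

```text
time_s: 15.45
tcp_pos: [0.5209, 0.1684, 0.1835]
tool_rot: [0.0, 1.0, -0.0, -0.0]
contact_force: [1.0, 0.1, -1.2]
grip_width: 0.0592
grasp_force: 43.5
```

Call:
play_rows --motion '[{"slide": [-16, -34, 0], "angular": [0, 0, 0], "gripper": 1}, {"slide": [-32, -68, 0], "angular": [0, 0, 0], "gripper": 1}, {"slide": [-46, -98, 0], "angular": [0, 0, 0], "gripper": 1}, {"slide": [-57, -122, 0], "angular": [0, 0, 0], "gripper": 1}, {"slide": [-64, -138, 0], "angular": [0, 0, 0], "gripper": 1}, {"slide": [-67, -144, 0], "angular": [0, 0, 0], "gripper": 1}, {"slide": [-67, -144, 0], "angular": [0, 0, 0], "gripper": 1}, {"slide": [-67, -144, 0], "angular": [0, 0, 0], "gripper": 1}, {"slide": [-67, -144, 0], "angular": [0, 0, 0], "gripper": 1}, {"slide": [-67, -144, 0], "angular": [0, 0, 0], "gripper": 1}]'

```text
time_s: 16.28
tcp_pos: [0.4566, 0.3092, 0.1835]
tool_rot: [0.001, 1.0, -0.002, 0.0]
contact_force: [-0.4, 0.4, -0.4]
grip_width: 0.0594
grasp_force: 43.5
```

```bash
python3 - <<'E'
from h import *
held('w8','t8',.0235,.1263,[.456,.3116])
E
```

```text
held [(array([0.4579, 0.3096, 0.0304]), 5164, np.float64(0.2072)), (array([0.458 , 0.3091, 0.0295]), 97, np.float64(0.2054))]
off [0.00138329 0.00015131]
(16.3833, array([0.4563, 0.3098, 0.1837]), 'grip', np.float64(0.0593), np.float64(43.5), 'F', array([-1.1,  0.5, -0.3]), 'slide mm', array([-1.7, -1.7, 57.4]), 'ang', array([ 0.04, -0.01, -0.14]))
```

Call:
play_rows --motion '[{"slide": [-1.5, -1, 15], "angular": [0, 0, 0], "gripper": 1}, {"slide": [-1.5, -1, 30], "angular": [0, 0, 0], "gripper": 1}, {"slide": [-1.5, -1, 40], "angular": [0, 0, 0], "gripper": 1}, {"slide": [-1.5, -1, 43], "angular": [0, 0, 0], "gripper": 1}, {"slide": [-1.5, -1, 43], "angular": [0, 0, 0], "gripper": 1}, {"slide": [-1.5, -1, 43], "angular": [0, 0, 0], "gripper": 1}, {"slide": [-1.5, -1, 43], "angular": [0, 0, 0], "gripper": 1}]'

```text
time_s: 16.97
tcp_pos: [0.4546, 0.3125, 0.1416]
tool_rot: [-0.0, 1.0, -0.0, 0.001]
contact_force: [0.1, 0.5, 0.1]
grip_width: 0.0593
grasp_force: 43.5
```

```bash
python3 - <<'E'
from h import *
print(go([.4547,.3115,.1263]))
E
```

```text
(16.9667, array([0.4546, 0.3125, 0.1416]), 'grip', np.float64(0.0593), np.float64(43.5), 'F', array([0.1, 0.5, 0.1]), 'slide mm', array([ 0.1,  1.1, 15.3]), 'ang', array([-0.05, -0.08, -0.01]))
```

Call:
play_rows --motion '[{"slide": [0, 1, 2], "angular": [0, 0, 0], "gripper": 1}, {"slide": [0, 1, 4], "angular": [0, 0, 0], "gripper": 1}, {"slide": [0, 1, 6], "angular": [0, 0, 0], "gripper": 1}, {"slide": [0, 1, 8], "angular": [0, 0, 0], "gripper": 1}, {"slide": [0, 1, 10], "angular": [0, 0, 0], "gripper": 1}, {"slide": [0, 1, 12], "angular": [0, 0, 0], "gripper": 1}, {"slide": [0, 1, 14], "angular": [0, 0, 0], "gripper": 1}, {"slide": [0, 1, 15.5], "angular": [0, 0, 0], "gripper": 1}, {"slide": [0, 1, 15.5], "angular": [0, 0, 0], "gripper": 1}, {"slide": [0, 1, 15.5], "angular": [0, 0, 0], "gripper": 1}]'

```text
time_s: 17.8
tcp_pos: [0.454, 0.3112, 0.1261]
tool_rot: [0.0, 1.0, 0.0, 0.0]
contact_force: [-1.3, -1.4, 5.0]
grip_width: 0.0592
grasp_force: 44.0
```

Contact came at the expected height. Releasing and backing off.

Call:
play_rows --motion '[{"slide": [0, 0, 0], "angular": [0, 0, 0], "gripper": -1}, {"slide": [0, 0, 0], "angular": [0, 0, 0], "gripper": -1}, {"slide": [0, 0, 0], "angular": [0, 0, 0], "gripper": -1}, {"slide": [0, 0, 0], "angular": [0, 0, 0], "gripper": -1}, {"slide": [0, 0, -15], "angular": [0, 0, 0], "gripper": -1}, {"slide": [0, 0, -45], "angular": [0, 0, 0], "gripper": -1}, {"slide": [0, 0, -85], "angular": [0, 0, 0], "gripper": -1}, {"slide": [0, 0, -110], "angular": [0, 0, 0], "gripper": -1}, {"slide": [0, 0, -110], "angular": [0, 0, 0], "gripper": -1}, {"slide": [0, 0, -110], "angular": [0, 0, 0], "gripper": -1}, {"slide": [0, 0, -110], "angular": [0, 0, 0], "gripper": -1}]'

```text
time_s: 18.72
tcp_pos: [0.4536, 0.3107, 0.2345]
tool_rot: [0.0, 1.0, 0.0, -0.0]
contact_force: [-0.5, 0.2, -0.0]
grip_width: 0.0854
grasp_force: 0.0
```

```bash
python3 - <<'E'
from h import *
snap('wrist','w9'); snap('top','t9'); print(go([.6340,.0999,.2]))
for f in('w9','t9'): print(fit(f,[.457,.3115],.140,.158),fit(f,[.634,.0999],.028,.045))
E
```

```text
(18.8167, array([0.4532, 0.3104, 0.2336]), 'grip', np.float64(0.0851), np.float64(0.0), 'F', array([-0.1,  0.1, -0.1]), 'slide mm', array([180.8, 210.5,  33.6]), 'ang', array([0.11, 0.14, 0.  ]))
(array([0.4551, 0.3112, 0.0294]), 1117, np.float64(0.15)) (array([0.6334, 0.0995, 0.0299]), 703, np.float64(0.0347))
(array([0.4558, 0.3117, 0.0296]), 135, np.float64(0.1478)) (array([0.6346, 0.0999, 0.0294]), 105, np.float64(0.0343))
```

Medium seated: rim 0.150. Now the coarse sieve.

Call:
play_rows --motion '[{"slide": [181, 210.5, 33], "angular": [0, 0, 0], "gripper": -1}, {"slide": [181, 210.5, 33], "angular": [0, 0, 0], "gripper": -1}, {"slide": [181, 210.5, 33], "angular": [0, 0, 0], "gripper": -1}, {"slide": [181, 210.5, 33], "angular": [0, 0, 0], "gripper": -1}, {"slide": [181, 210.5, 33], "angular": [0, 0, 0], "gripper": -1}, {"slide": [181, 210.5, 33], "angular": [0, 0, 0], "gripper": -1}, {"slide": [181, 210.5, 33], "angular": [0, 0, 0], "gripper": -1}, {"slide": [181, 210.5, 60], "angular": [0, 0, 0], "gripper": -1}, {"slide": [181, 210.5, 95], "angular": [0, 0, 0], "gripper": -1}, {"slide": [181, 210.5, 130], "angular": [0, 0, 0], "gripper": -1}, {"slide": [181, 210.5, 150], "angular": [0, 0, 0], "gripper": -1}, {"slide": [181, 210.5, 150], "angular": [0, 0, 0], "gripper": -1}]'

```text
time_s: 19.82
tcp_pos: [0.6297, 0.0993, 0.0781]
tool_rot: [0.001, 1.0, 0.0, -0.007]
contact_force: [-1.2, -0.0, -0.2]
grip_width: 0.0854
grasp_force: 0.0
```

Call:
play_rows --motion '[{"slide": [0, 0, 0], "angular": [0, 0, 0], "gripper": -1}, {"slide": [0, 0, 0], "angular": [0, 0, 0], "gripper": -1}, {"slide": [0, 0, 0], "angular": [0, 0, 0], "gripper": -1}]'

```text
time_s: 20.07
tcp_pos: [0.6366, 0.1012, 0.0873]
tool_rot: [-0.0, 1.0, 0.0, 0.002]
contact_force: [0.9, 0.6, -0.7]
grip_width: 0.0851
grasp_force: 0.0
```

```bash
python3 - <<'E'
from h import *
snap('wrist','w10'); print(fit('w10',[.634,.0998],.028,.045)); print(go([.634,.0998,.012]))
E
```

```text
(array([0.634 , 0.0988, 0.0295]), 1444, np.float64(0.036))
(20.1167, array([0.6365, 0.1011, 0.0874]), 'grip', np.float64(0.0857), np.float64(0.0), 'F', array([-0.1,  0.3, -0.3]), 'slide mm', array([-2.8,  1.4, 75.4]), 'ang', array([-0.03, -0.22,  0.  ]))
```

Call:
play_rows --motion '[{"slide": [-2.4, 1.6, 25], "angular": [0, 0, 0], "gripper": -1}, {"slide": [-2.4, 1.6, 45], "angular": [0, 0, 0], "gripper": -1}, {"slide": [-2.4, 1.6, 62], "angular": [0, 0, 0], "gripper": -1}, {"slide": [-2.4, 1.6, 75], "angular": [0, 0, 0], "gripper": -1}, {"slide": [-2.4, 1.6, 75], "angular": [0, 0, 0], "gripper": -1}, {"slide": [-2.4, 1.6, 75], "angular": [0, 0, 0], "gripper": 0.1}, {"slide": [-2.4, 1.6, 75], "angular": [0, 0, 0], "gripper": 1}, {"slide": [-2.4, 1.6, 75], "angular": [0, 0, 0], "gripper": 1}, {"slide": [-2.4, 1.6, 75], "angular": [0, 0, 0], "gripper": 1}, {"slide": [-2.4, 1.6, 75], "angular": [0, 0, 0], "gripper": 1}, {"slide": [-2.4, 1.6, 75], "angular": [0, 0, 0], "gripper": 1}, {"slide": [-2.4, 1.6, 75], "angular": [0, 0, 0], "gripper": 1}]'

```text
time_s: 21.12
tcp_pos: [0.6343, 0.0995, 0.0122]
tool_rot: [-0.0, 1.0, 0.0, 0.002]
contact_force: [-0.5, -0.1, 6.4]
grip_width: 0.0578
grasp_force: 44.7
```

```bash
python3 - <<'E'
from h import *
print(go([.4555,.3114,.210])); snap('wrist','w11')
E
```

```text
(21.1167, array([0.6343, 0.0995, 0.0122]), 'grip', np.float64(0.0578), np.float64(44.7), 'F', array([-0.5, -0.1,  6.4]), 'slide mm', array([-178. , -212. , -198.3]), 'ang', array([-0.03, -0.2 ,  0.  ]))
```

View pics/w11.png

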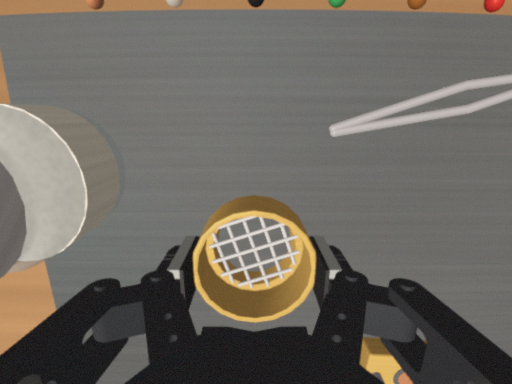

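Coarse sieve gripped, centred at (255,262), with five wires each way and the jar clear at left. Lifting straight up, then across.

Call:
play_rows --motion '[{"slide": [0, 0, -20], "angular": [0, 0, 0], "gripper": 1}, {"slide": [0, 0, -50], "angular": [0, 0, 0], "gripper": 1}, {"slide": [0, 0, -85], "angular": [0, 0, 0], "gripper": 1}, {"slide": [0, 0, -122], "angular": [0, 0, 0], "gripper": 1}, {"slide": [-4, -5, -155], "angular": [0, 0, 0], "gripper": 1}, {"slide": [-16, -20, -183], "angular": [0, 0, 0], "gripper": 1}, {"slide": [-36, -43, -197], "angular": [0, 0, 0], "gripper": 1}, {"slide": [-58, -69, -200], "angular": [0, 0, 0], "gripper": 1}, {"slide": [-81, -96, -200], "angular": [0, 0, 0], "gripper": 1}, {"slide": [-104, -123, -200], "angular": [0, 0, 0], "gripper": 1}, {"slide": [-127, -150, -200], "angular": [0, 0, 0], "gripper": 1}, {"slide": [-148, -176, -200], "angular": [0, 0, 0], "gripper": 1}]'

```text
time_s: 22.17
tcp_pos: [0.4827, 0.2761, 0.2103]
tool_rot: [0.0, 1.0, 0.0, -0.0]
contact_force: [0.3, 0.3, -1.5]
grip_width: 0.0577
grasp_force: 44.1
```

Call:
play_rows --motion '[{"slide": [-16, -19, 0], "angular": [0, 0, 0], "gripper": 1}, {"slide": [-26, -31, 0], "angular": [0, 0, 0], "gripper": 1}, {"slide": [-30, -36, 0], "angular": [0, 0, 0], "gripper": 1}, {"slide": [-30, -36, 0], "angular": [0, 0, 0], "gripper": 1}, {"slide": [-30, -36, 0], "angular": [0, 0, 0], "gripper": 1}, {"slide": [-30, -36, 0], "angular": [0, 0, 0], "gripper": 1}, {"slide": [-30, -36, 0], "angular": [0, 0, 0], "gripper": 1}]'

```text
time_s: 22.75
tcp_pos: [0.4559, 0.3094, 0.2101]
tool_rot: [0.0, 1.0, -0.001, 0.0]
contact_force: [0.9, 0.6, -0.6]
grip_width: 0.0574
grasp_force: 44.1
```

```bash
python3 - <<'E'
from h import *
held('w12','t12',.0235,.1522,[.4555,.3114])
E
```

```text
held [(array([0.4563, 0.3095, 0.0302]), 5034, np.float64(0.2337)), (array([0.4564, 0.31  , 0.0295]), 108, np.float64(0.232))]
off [0.00049151 0.00030573]
(22.85, array([0.4555, 0.31  , 0.2101]), 'grip', np.float64(0.058), np.float64(44.1), 'F', array([-0.1,  0.1, -0.7]), 'slide mm', array([-0.5, -1.2, 57.9]), 'ang', array([ 0.03, -0.  , -0.13]))
```

Call:
play_rows --motion '[{"slide": [-0.5, -0.5, 15], "angular": [0, 0, 0], "gripper": 1}, {"slide": [-0.5, -0.5, 30], "angular": [0, 0, 0], "gripper": 1}, {"slide": [-0.5, -0.5, 40], "angular": [0, 0, 0], "gripper": 1}, {"slide": [-0.5, -0.5, 43], "angular": [0, 0, 0], "gripper": 1}, {"slide": [-0.5, -0.5, 43], "angular": [0, 0, 0], "gripper": 1}, {"slide": [-0.5, -0.5, 43], "angular": [0, 0, 0], "gripper": 1}, {"slide": [-0.5, -0.5, 43], "angular": [0, 0, 0], "gripper": 1}]'

```text
time_s: 23.43
tcp_pos: [0.4547, 0.312, 0.1681]
tool_rot: [-0.0, 1.0, -0.0, 0.001]
contact_force: [0.3, -0.0, -1.5]
grip_width: 0.0572
grasp_force: 44.0
```

```bash
python3 - <<'E'
from h import *
print(go([.4550,.3111,.1522]))
E
```

```text
(23.4333, array([0.4547, 0.312 , 0.1681]), 'grip', np.float64(0.0572), np.float64(44.0), 'F', array([ 0.3, -0. , -1.5]), 'slide mm', array([ 0.3,  0.9, 15.9]), 'ang', array([-0.05, -0.07, -0.  ]))
```

Call:
play_rows --motion '[{"slide": [0.3, 0.9, 2], "angular": [0, 0, 0], "gripper": 1}, {"slide": [0.3, 0.9, 4], "angular": [0, 0, 0], "gripper": 1}, {"slide": [0.3, 0.9, 6], "angular": [0, 0, 0], "gripper": 1}, {"slide": [0.3, 0.9, 8], "angular": [0, 0, 0], "gripper": 1}, {"slide": [0.3, 0.9, 10], "angular": [0, 0, 0], "gripper": 1}, {"slide": [0.3, 0.9, 12], "angular": [0, 0, 0], "gripper": 1}, {"slide": [0.3, 0.9, 14], "angular": [0, 0, 0], "gripper": 1}, {"slide": [0.3, 0.9, 15.5], "angular": [0, 0, 0], "gripper": 1}, {"slide": [0.3, 0.9, 16], "angular": [0, 0, 0], "gripper": 1}, {"slide": [0.3, 0.9, 16], "angular": [0, 0, 0], "gripper": 1}]'

```text
time_s: 24.27
tcp_pos: [0.4545, 0.3107, 0.1521]
tool_rot: [0.0, 1.0, 0.0, 0.0]
contact_force: [-2.4, -1.6, 5.1]
grip_width: 0.0575
grasp_force: 44.7
```

Call:
play_rows --motion '[{"slide": [0, 0, 0], "angular": [0, 0, 0], "gripper": -1}, {"slide": [0, 0, 0], "angular": [0, 0, 0], "gripper": -1}, {"slide": [0, 0, 0], "angular": [0, 0, 0], "gripper": -1}, {"slide": [0, 0, 0], "angular": [0, 0, 0], "gripper": -1}, {"slide": [0, 0, -15], "angular": [0, 0, 0], "gripper": -1}, {"slide": [0, 0, -45], "angular": [0, 0, 0], "gripper": -1}, {"slide": [0, 0, -85], "angular": [0, 0, 0], "gripper": -1}, {"slide": [0, 0, -110], "angular": [0, 0, 0], "gripper": -1}, {"slide": [0, 0, -110], "angular": [0, 0, 0], "gripper": -1}, {"slide": [0, 0, -110], "angular": [0, 0, 0], "gripper": -1}, {"slide": [0, 0, -110], "angular": [0, 0, 0], "gripper": -1}]'

```text
time_s: 25.18
tcp_pos: [0.454, 0.3103, 0.2605]
tool_rot: [0.0, 1.0, 0.0, -0.0]
contact_force: [-0.0, 0.7, 0.2]
grip_width: 0.0856
grasp_force: 0.0
```

```bash
python3 - <<'E'
from h import *
snap('wrist','w13'); snap('top','t13'); print(go([.4632,-.0013,.15]))
for f in('w13','t13'): print(fit(f,[.456,.3115],.166,.184),'disc',fit(f,[.4632,-.0013],.006,.020),'knob',fit(f,[.4632,-.0013],.032,.042,R=.02,r=.009))
E
```

```text
(25.2833, array([0.4537, 0.3099, 0.2596]), 'grip', np.float64(0.0855), np.float64(0.0), 'F', array([-0.3, -0.2, -0.8]), 'slide mm', array([  9.8, 311. , 110.2]), 'ang', array([0.11, 0.14, 0.  ]))
(array([0.4547, 0.3108, 0.0294]), 1128, np.float64(0.176)) disc (array([ 0.4623, -0.0022,  0.0297]), 1135, np.float64(0.0136)) knob (array([ 0.4621, -0.0022,  0.009 ]), 174, np.float64(0.0382))
(array([0.4552, 0.3108, 0.0294]), 146, np.float64(0.1738)) disc (array([ 0.4635, -0.0013,  0.0291]), 378, np.float64(0.0118)) knob (array([ 0.4632, -0.0019,  0.0082]), 40, np.float64(0.037))
```

Coarse seated: rim 0.176, centre (0.455,0.3108). Lid is at (0.4627,-0.0018). Moving over it.

Call:
play_rows --motion '[{"slide": [9, 311, 0], "angular": [0, 0, 0], "gripper": -1}, {"slide": [9, 311, 0], "angular": [0, 0, 0], "gripper": -1}, {"slide": [9, 311, 0], "angular": [0, 0, 0], "gripper": -1}, {"slide": [9, 311, 0], "angular": [0, 0, 0], "gripper": -1}, {"slide": [9, 311, 40], "angular": [0, 0, 0], "gripper": -1}, {"slide": [9, 311, 80], "angular": [0, 0, 0], "gripper": -1}, {"slide": [9, 311, 110], "angular": [0, 0, 0], "gripper": -1}, {"slide": [9, 311, 140], "angular": [0, 0, 0], "gripper": -1}, {"slide": [9, 311, 165], "angular": [0, 0, 0], "gripper": -1}, {"slide": [9, 311, 165], "angular": [0, 0, 0], "gripper": -1}, {"slide": [9, 311, 165], "angular": [0, 0, 0], "gripper": -1}, {"slide": [9, 311, 165], "angular": [0, 0, 0], "gripper": -1}]'

```text
time_s: 26.28
tcp_pos: [0.4618, -0.0004, 0.0949]
tool_rot: [-0.0, 1.0, -0.0, -0.002]
contact_force: [-0.2, 0.7, 0.6]
grip_width: 0.0854
grasp_force: 0.0
```

Call:
play_rows --motion '[{"slide": [0, 0, 0], "angular": [0, 0, 0], "gripper": -1}, {"slide": [0, 0, 0], "angular": [0, 0, 0], "gripper": -1}, {"slide": [0, 0, 0], "angular": [0, 0, 0], "gripper": -1}]'

```text
time_s: 26.53
tcp_pos: [0.465, 0.0007, 0.0981]
tool_rot: [-0.0, 1.0, 0.001, 0.002]
contact_force: [-0.4, -0.4, -0.5]
grip_width: 0.0856
grasp_force: 0.0
```

```bash
python3 - <<'E'
from h import *
print(go([.4627,-.0018,.0155]))
E
```

```text
(26.5333, array([0.465 , 0.0007, 0.0981]), 'grip', np.float64(0.0856), np.float64(0.0), 'F', array([-0.4, -0.4, -0.5]), 'slide mm', array([-2.6,  2.5, 82.5]), 'ang', array([-0.01, -0.22,  0.09]))
```

Call:
play_rows --motion '[{"slide": [-2.2, 2.3, 25], "angular": [0, 0, 0], "gripper": -0.4}, {"slide": [-2.2, 2.3, 45], "angular": [0, 0, 0], "gripper": -0.4}, {"slide": [-2.2, 2.3, 65], "angular": [0, 0, 0], "gripper": -0.4}, {"slide": [-2.2, 2.3, 78], "angular": [0, 0, 0], "gripper": -0.4}, {"slide": [-2.2, 2.3, 82], "angular": [0, 0, 0], "gripper": -0.2}, {"slide": [-2.2, 2.3, 82], "angular": [0, 0, 0], "gripper": 0.1}, {"slide": [-2.2, 2.3, 82], "angular": [0, 0, 0], "gripper": 0.4}, {"slide": [-2.2, 2.3, 82], "angular": [0, 0, 0], "gripper": 1}, {"slide": [-2.2, 2.3, 82], "angular": [0, 0, 0], "gripper": 1}, {"slide": [-2.2, 2.3, 82], "angular": [0, 0, 0], "gripper": 1}, {"slide": [-2.2, 2.3, 82], "angular": [0, 0, 0], "gripper": 1}, {"slide": [-2.2, 2.3, 82], "angular": [0, 0, 0], "gripper": 1}]'

```text
time_s: 27.53
tcp_pos: [0.4625, -0.0025, 0.0156]
tool_rot: [-0.0, 1.0, 0.0, 0.001]
contact_force: [-1.0, 0.7, 7.3]
grip_width: 0.0162
grasp_force: 39.4
```

Call:
play_rows --motion '[{"slide": [0, 0, 0], "angular": [0, 0, 0], "gripper": 1}, {"slide": [0, 0, 0], "angular": [0, 0, 0], "gripper": 1}]'

```text
time_s: 27.7
tcp_pos: [0.4626, -0.0024, 0.0156]
tool_rot: [-0.0, 1.0, 0.0, 0.001]
contact_force: [-0.8, 0.7, 7.2]
grip_width: 0.0165
grasp_force: 39.4
```

```bash
python3 - <<'E'
from h import *
print(go([.455,.3108,.24])); snap('wrist','w14')
E
```

```text
(27.7, array([ 0.4626, -0.0024,  0.0156]), 'grip', np.float64(0.0165), np.float64(39.4), 'F', array([-0.8,  0.7,  7.2]), 'slide mm', array([  -6.9, -313.2, -224.4]), 'ang', array([-0.  , -0.16,  0.  ]))
```

View pics/w14.png

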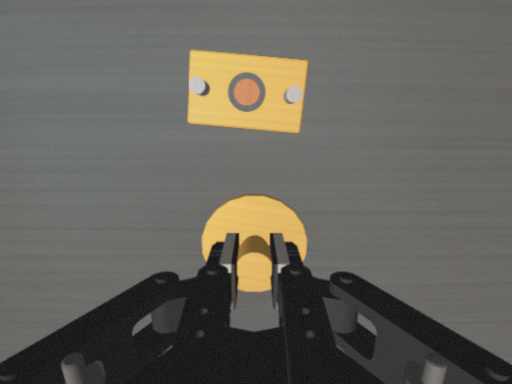

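The lid is held by its knob at (255,250), square in the pads. Lifting and carrying.

Call:
play_rows --motion '[{"slide": [0, 0, -20], "angular": [0, 0, 0], "gripper": 1}, {"slide": [0, 0, -50], "angular": [0, 0, 0], "gripper": 1}, {"slide": [0, 0, -85], "angular": [0, 0, 0], "gripper": 1}, {"slide": [0, 0, -122], "angular": [0, 0, 0], "gripper": 1}, {"slide": [0, -10, -157], "angular": [0, 0, 0], "gripper": 1}, {"slide": [0, -30, -188], "angular": [0, 0, 0], "gripper": 1}, {"slide": [-2, -55, -213], "angular": [0, 0, 0], "gripper": 1}, {"slide": [-4, -87, -226], "angular": [0, 0, 0], "gripper": 1}, {"slide": [-7, -122, -230], "angular": [0, 0, 0], "gripper": 1}, {"slide": [-7, -157, -230], "angular": [0, 0, 0], "gripper": 1}, {"slide": [-7, -192, -230], "angular": [0, 0, 0], "gripper": 1}, {"slide": [-7, -227, -230], "angular": [0, 0, 0], "gripper": 1}]'

```text
time_s: 28.75
tcp_pos: [0.4538, 0.2257, 0.2448]
tool_rot: [0.0, 1.0, -0.0, 0.001]
contact_force: [-0.2, -1.0, -1.9]
grip_width: 0.0164
grasp_force: 39.5
```

Call:
play_rows --motion '[{"slide": [0, -33, 0], "angular": [0, 0, 0], "gripper": 1}, {"slide": [0, -58, 0], "angular": [0, 0, 0], "gripper": 1}, {"slide": [0, -76, 0], "angular": [0, 0, 0], "gripper": 1}, {"slide": [0, -85, 0], "angular": [0, 0, 0], "gripper": 1}, {"slide": [0, -85, 0], "angular": [0, 0, 0], "gripper": 1}, {"slide": [0, -85, 0], "angular": [0, 0, 0], "gripper": 1}, {"slide": [0, -85, 0], "angular": [0, 0, 0], "gripper": 1}, {"slide": [0, -85, 0], "angular": [0, 0, 0], "gripper": 1}]'

```text
time_s: 29.42
tcp_pos: [0.4548, 0.3074, 0.2442]
tool_rot: [0.001, 1.0, -0.001, 0.0]
contact_force: [-0.3, -0.7, -1.2]
grip_width: 0.0162
grasp_force: 39.5
```

```bash
python3 - <<'E'
from h import *
held('w15','t15',-.0026,.1836,[.455,.3108])
E
```

```text
held [(array([0.455 , 0.3074, 0.0295]), 4139, np.float64(0.2421)), (array([0.4553, 0.308 , 0.0293]), 347, np.float64(0.2403))]
off [0.00039633 0.00029158]
(29.5167, array([0.4546, 0.308 , 0.2443]), 'grip', np.float64(0.0162), np.float64(39.5), 'F', array([ 0.7, -0.6, -1.8]), 'slide mm', array([-0.1, -2.5, 60.7]), 'ang', array([ 0.04, -0.02, -0.11]))
```

View pics/w15.png

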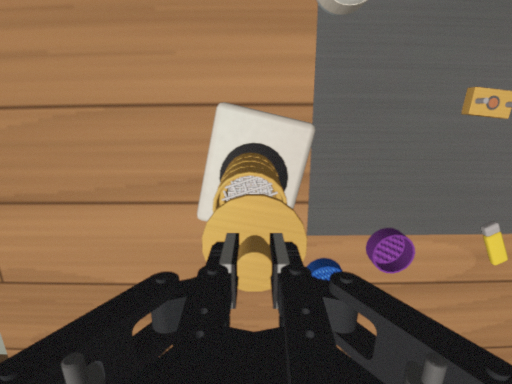

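The lid at (255,240) is level above the stack, which shows at (250,180). Lowering with the correction.

Call:
play_rows --motion '[{"slide": [0, -2, 15], "angular": [0, 0, 0], "gripper": 1}, {"slide": [0, -2, 30], "angular": [0, 0, 0], "gripper": 1}, {"slide": [0, -2, 42], "angular": [0, 0, 0], "gripper": 1}, {"slide": [0, -2, 46], "angular": [0, 0, 0], "gripper": 1}, {"slide": [0, -2, 46], "angular": [0, 0, 0], "gripper": 1}, {"slide": [0, -2, 46], "angular": [0, 0, 0], "gripper": 1}, {"slide": [0, -2, 46], "angular": [0, 0, 0], "gripper": 1}]'

```text
time_s: 30.1
tcp_pos: [0.4547, 0.3117, 0.1991]
tool_rot: [-0.0, 1.0, -0.0, 0.001]
contact_force: [0.2, 0.5, -0.5]
grip_width: 0.0165
grasp_force: 39.5
```

```bash
python3 - <<'E'
from h import *
print(go([.4547,.3105,.1836]))
E
```

```text
(30.1, array([0.4547, 0.3117, 0.1991]), 'grip', np.float64(0.0165), np.float64(39.5), 'F', array([ 0.2,  0.5, -0.5]), 'slide mm', array([-0. ,  1.2, 15.5]), 'ang', array([-0.04, -0.07, -0.01]))
```

Call:
play_rows --motion '[{"slide": [0, 1, 2], "angular": [0, 0, 0], "gripper": 1}, {"slide": [0, 1, 4], "angular": [0, 0, 0], "gripper": 1}, {"slide": [0, 1, 6], "angular": [0, 0, 0], "gripper": 1}, {"slide": [0, 1, 8], "angular": [0, 0, 0], "gripper": 1}, {"slide": [0, 1, 10], "angular": [0, 0, 0], "gripper": 1}, {"slide": [0, 1, 12], "angular": [0, 0, 0], "gripper": 1}, {"slide": [0, 1, 14], "angular": [0, 0, 0], "gripper": 1}, {"slide": [0, 1, 15.5], "angular": [0, 0, 0], "gripper": 1}, {"slide": [0, 1, 15.5], "angular": [0, 0, 0], "gripper": 1}, {"slide": [0, 1, 15.5], "angular": [0, 0, 0], "gripper": 1}]'

```text
time_s: 30.93
tcp_pos: [0.4544, 0.3106, 0.1836]
tool_rot: [-0.0, 1.0, 0.0, 0.0]
contact_force: [-1.4, -0.8, 5.3]
grip_width: 0.0166
grasp_force: 40.0
```

Seated contact at the expected height. Opening and rising clear.

Call:
play_rows --motion '[{"slide": [0, 0, 0], "angular": [0, 0, 0], "gripper": 0.3}, {"slide": [0, 0, 0], "angular": [0, 0, 0], "gripper": 0}, {"slide": [0, 0, 0], "angular": [0, 0, 0], "gripper": 0}, {"slide": [0, 0, 0], "angular": [0, 0, 0], "gripper": 0}, {"slide": [0, 0, -15], "angular": [0, 0, 0], "gripper": 0}, {"slide": [0, 0, -40], "angular": [0, 0, 0], "gripper": 0}, {"slide": [0, 0, -75], "angular": [0, 0, 0], "gripper": 0}, {"slide": [0, 0, -110], "angular": [0, 0, 0], "gripper": 0}, {"slide": [0, 40, -120], "angular": [0, 0, 0], "gripper": 0}, {"slide": [0, 80, -120], "angular": [0, 0, 0], "gripper": 0}, {"slide": [0, 120, -120], "angular": [0, 0, 0], "gripper": 0}, {"slide": [0, 120, -120], "angular": [0, 0, 0], "gripper": 0}]'

```text
time_s: 31.93
tcp_pos: [0.4555, 0.181, 0.3027]
tool_rot: [0.003, 1.0, -0.006, 0.0]
contact_force: [0.5, -1.0, -1.2]
grip_width: 0.0428
grasp_force: 0.0
```

Call:
play_rows --motion '[{"slide": [0, 0, 0], "angular": [0, 0, 0], "gripper": 0}, {"slide": [0, 0, 0], "angular": [0, 0, 0], "gripper": 0}, {"slide": [0, 0, 0], "angular": [0, 0, 0], "gripper": 0}]'

```text
time_s: 32.18
tcp_pos: [0.4539, 0.192, 0.3027]
tool_rot: [-0.0, 1.0, 0.001, -0.0]
contact_force: [0.4, 0.3, 0.1]
grip_width: 0.0425
grasp_force: 0.0
```

```bash
python3 - <<'E'
from h import *
snap('scene','s16'); snap('top','t16'); 
print(fit('t16',[.455,.311],.172,.19),fit('t16',[.455,.311],.198,.214,R=.025,r=.009))
print(fit('s16',[.455,.311],.176,.19),'plate',fit('s16',[.457,.308],.064,.071,R=.06,r=.04))
a=cv2.imread('pics/s16.png')[100:260,300:460]; cv2.imwrite('pics/s16c.png',cv2.resize(a,(600,600),interpolation=cv2.INTER_CUBIC))
for n,c,z in[('press',[.5503,.0021],(.008,.04)),('jar',[.6767,.2049],(.07,.1)),('paddle',[.6744,-.2078],(.01,.03))]: print(n,fit('t16',c,*z))
E
```

```text
0 0
(array([0.4564, 0.311 , 0.0294]), 327, np.float64(0.1802)) plate (array([0.4583, 0.3081, 0.0393]), 226, np.float64(0.0674))
press (array([0.5427, 0.0022, 0.0291]), 287, np.float64(0.0151))
jar (array([0.6765, 0.2046, 0.0293]), 487, np.float64(0.0838))
paddle (array([ 0.674 , -0.2077,  0.0442]), 658, np.float64(0.0152))
```

View pics/s16c.png

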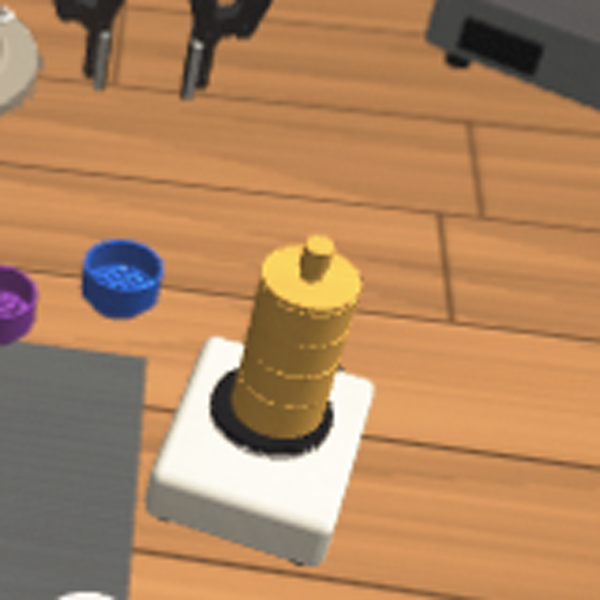

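The stack stands upright and flush on the plate at (285,350), with the lid's disc top at 0.180. The circle fit doesn't suit the rectangular press, so I'll check that it stayed put and then hand in.

```bash
python3 - <<'E'
from h import *
r=[]
for f in('top0','t16'):
    p,im,d=cloud(f); q=p[(d>0)&(abs(p[...,0]-.545)<.035)&(abs(p[...,1])<.05)&(p[...,2]>.009)]; r.append(q[:,:2].mean(0)); print(r[-1],len(q))
if np.hypot(*(r[0]-r[1]))<.003: print(finish_job())
E
```

```text
[0.54435593 0.00264074] 283
[0.54441351 0.00267653] 287
the job is handed in; nothing more can be done
None
```

The pan, fine, medium and coarse sieves and the lid are stacked on the vibrator plate, each seated fully home. I let go of everything and handed the job in at about 32 s; the press, paddle and jar had not moved.

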